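# Overhang an aluminium blank over the filings tray

### The arm

A 6-joint arm with a two-finger parallel gripper is mounted at the origin on the work surface. World frame = base frame: x ahead of the robot, y to its left, z up, the work surface at z = 0. Lengths are in m, angles in degrees, forces in N, time in s.
With the tool pointing down it reaches from about 0.4 to 0.825 m from the base axis. Payload 7 kg.
Tool frame: the origin (TCP) lies midway between the tips of the shut fingers; the grasp point (between the pads) lies 19 mm behind it (r.grasp_offset is the distance from the TCP to the grasp point, in m); z points along the fingers, x is the direction in which the jaws open and shut, and the axes are right-handed (so a half turn about z gives the same grasp; the last joint's range is limited). The gripper opens to 88 mm and grips with 3 to 60 N. Pads are 19 mm wide; open, the fingers measure 130 mm over their backs; the gripper's body (78 mm by 193 mm) begins 47 mm behind the grasp point.
Start: joints at [-58.149, 20.546, 0.682, 0, -70.136, -16.507], TCP at [0.179, -0.651, 0.227] pointing down, gripper open.
Joint ranges: [-176.03, 176.03], [-82.01, 121.73], [-58.28, 71.71], [-173.87, 95.51], [-174.79, -0.11], [-173.66, 173.66]. Speed limits (degrees/s): [136.94, 136.94, 172.46, 180, 180, 180].

### API

Orientations are given as [roll, pitch, yaw] about the fixed x, y, z axes, in that order (R = Rz(yaw) Ry(pitch) Rx(roll)).
In Python, from plant import r gives the robot as it stands.
- The arm moves only by the tool step_arm, never from a script. Its argument "deltas" is a list of rows, each a list of 7 numbers: the turn, a rotation vector about the tool's x, y, z in rad, then the shift along the tool's x, y, z in mm, then the opening, from -1 (shut) to 1 (fully open), so that 0 is half open. In form: [[ax, ay, az, x, y, z, grip], ...]. A call has 1 to 10 rows; each row shifts and turns the pose as measured when the row begins, along the tool's axes as they then stand; what a row does not reach is not made up. A row lasts 1/10 s, in which the tool goes at most 50 mm and 8.59 degrees, less where a joint would pass 70% of its speed; a pose out of reach is approached as far as the arm can. A call with a gripper value outside its range is refused whole. The fingers move at their own pace and stop on an object; "squeeze" is the grip in N (left out, the last holds). Time passes only in rows, so rows that do not move let the fingers close. It gives the time, the measured TCP pose, the force and the opening at its end, in the units of the state.
- r.get_state(): the state, without advancing time (a new reading comes with each control period).
- r.capture(name): name is "scene" or "side" or "wrist"; returns the picture (480x640x3 uint8, red, green, blue); there is no depth.
- r.camera_info(name): a dict with "vertical_fov" (degrees; the focal length in pixels is half the picture's height over the tangent of half this angle, whatever the lens; pixels are square), "cx", "cy" (the principal point, pixels), "view" (4x4, takes a point from world to camera coordinates). Camera axes: x right, y down, z forward; pixel columns grow to the right and rows downward; lengths in m; the calibration is good to about 2 mm. A picture is of the moment at which its call begins: read the wrist's pose just before it. camera_info takes no time and is no camera call; for the wrist camera it gives the pose at the moment of the call.
- r.close_job(): hands the job in, once; it reports no verdict.
The state is a dict: "time_s": time; "joints": joint angles; "qd": joint speeds; "joint_torque": joint torques, N m; "tcp_pos": TCP position; "eef_rot": TCP orientation; "contact_force": force on the tool from outside, world axes, zero at the start; "moment": the same for the moment, N m; "gripper_width": finger opening in m.
Only numpy, scipy, OpenCV 4.12 (cv2) and the standard library are available. Lean on these libraries where they do the work, as an engineer would, in place of code of your own. Each camera call takes 0.05 s, during which the arm holds its last target.

### The job

Get the aluminium blank ready for filing: without gripping or lifting it, gently push it along the wooden ledge with the fingertips towards the end where the steel tray stands, until that end of the blank sticks out over the tray and the scribed line nearest that end is in line with the end of the ledge. Leave the blank lying flat, straight along the ledge and roughly midway across its depth, and leave the oil can, jar and screwdriver where they are.

Things in the scene. Friction and masses are not known exactly. Their poses are not given: they have to be found in the camera images.
- ledge: Fixed wooden ledge (a pale board on two cheeks) standing on the bench: flat top 90 mm above the bench, 150 mm deep along its x, 320 mm long along its y, no rim. Origin: centre of its underside, at bench height, so its two ends are at y = -160 and +160 mm in its frame. z is up; it may be turned up to about 20 degrees.
- plate: Loose bare aluminium blank lying flat on the ledge: 95 mm (its x) by 180 mm (its y) by 6 mm thick, about 0.2 to 0.4 kg, square edges, slides with ordinary friction. Origin: centre of its underside, on the ledge's top. Long side (y) roughly along the ledge's y, skewed by up to about 12 degrees. Two dark scribed lines run across its top at y = -30 and +30 mm, each 60 mm from the nearer end.
- tray: Fixed open steel tray on the bench, 160 mm (its x) by 100 mm (its y) by 40 mm high, walls 4 mm. It stands beyond one end of the ledge, either the +y or the -y end, with its centre about 230 mm from the ledge's centre. Origin: centre of its underside.
- oilcan: Bystander: loose brass oil can with a conical top and thin spout, 66 mm across, about 125 mm high. It stands on the bench beyond the other end of the ledge, its centre about 230 mm from the ledge's centre. Origin: centre of its underside.
- jar: Bystander: loose closed amber jar, 60 mm across, 85 mm high, standing on the bench on the far side (+x) of the ledge, its centre 135 to 155 mm from the ledge's middle line. Origin: centre of its underside.
- screwdriver: Bystander: loose screwdriver with a wooden handle, about 200 mm long, lying on the bench on the robot's side of the ledge, roughly parallel to the ledge, about 125 mm from its middle line. Origin: underside, near the middle of its length.
There are look-alikes about, which are no part of the job. Several things have the shape of the plate; the one meant has the colours described above. Several things have the shape of the tray; the one meant has the colours described above.

How it is judged:
By the outcome, as a careful person would: the job done as asked, in the order asked, and still so for the second after the job is handed in, with the robot touching nothing.
It also fails if it takes over 38 s, if anything falls off the work surface, if the arm or the gripper's body presses on something with over 40 N, if the wrist force passes 120 N, or if a joint passes its speed limit or range.

## Working session

There is one attempt and no reset: what is moved stays moved. The work goes in short steps, Python scripts to look and compute and a tool call to move; the robot and the scene stay as the last step left them, time stands still between calls to the robot, and variables do not carry over. Pictures are saved under pics/ and viewed, and the job is handed in when it is done.

Besides the shell and the picture viewer there is one more tool, called after "Emit:" as name(argument=value, ...) on one line, values as JSON. step_arm: Moves the arm, as the interface text tells. Its arguments: {"type":"object","properties":{"deltas":{"type":"array","items":{"type":"array","items":{"type":"number"}}},"squeeze":{"type":"number"}},"required":["deltas"]}

```bash
ls; mkdir -p pics; python3 - <<'E'
from plant import r
import cv2,json
s=r.get_state();print(s)
for n in("scene","side","wrist"):
    i=r.camera_info(n);print(n,i)
    cv2.imwrite(f"pics/{n}0.png",r.capture(n)[:,:,::-1])
E
```

```text
pics
{'time_s': 0.0, 'joints': array([-5.81504810e+01,  2.05930101e+01,  6.33141473e-01, -1.97546584e-02,
       -7.01368590e+01, -1.65054841e+01]), 'qd': array([-0.04421714,  0.02356298, -0.07260289, -0.01953231,  0.03666131,
       -0.07093556]), 'joint_torque': array([-2.29553414e-03, -5.82726073e+01,  2.93044996e+01,  6.99730843e+00,
        6.79521851e-03, -1.35986215e-04]), 'tcp_pos': array([ 0.17843454, -0.65046942,  0.22560127]), 'eef_rot': array([-1.79990322e+02, -9.80180363e-02,  1.05337299e+02]), 'contact_force': array([-0.71702305, -0.1907012 , -0.15579097]), 'moment': array([ 0.02129552, -0.00172139, -0.01447438]), 'gripper_width': 0.08802726743763672}
scene {'vertical_fov': 52.55715662896571, 'cx': 319.6456184575038, 'cy': 228.5632289281854, 'view': array([[-0.39460466,  0.91884776, -0.00244082,  0.22868599],
       [ 0.6558827 ,  0.27981038, -0.70108775, -0.30883705],
       [-0.64350994, -0.27825339, -0.71307083,  1.50174316],
       [ 0.        ,  0.        ,  0.        ,  1.        ]])}
side {'vertical_fov': 57.50417668489273, 'cx': 317.38374957727, 'cy': 237.7516271976468, 'view': array([[ 0.98613389, -0.16592833,  0.00278142, -0.57402437],
       [-0.10003244, -0.6077122 , -0.78783208,  0.12568061],
       [ 0.13241397,  0.77662969, -0.61588381,  0.84537125],
       [ 0.        ,  0.        ,  0.        ,  1.        ]])}
wrist {'vertical_fov': 65.81640168293957, 'cx': 314.42902692506567, 'cy': 232.72677576098516, 'view': array([[-0.26509722,  0.96421951,  0.00205136,  0.67413704],
       [ 0.92334171,  0.25324445,  0.28863009, -0.03594765],
       [ 0.27778327,  0.07840914, -0.95743849,  0.39231516],
       [ 0.        ,  0.        ,  0.        ,  1.        ]])}
```

View pics/scene0.png

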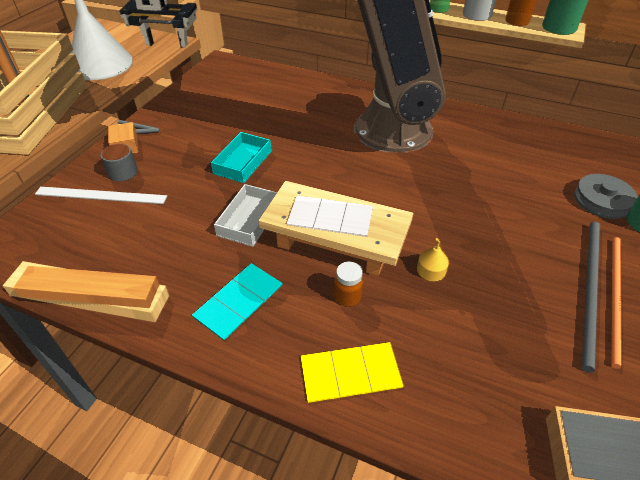

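View pics/side0.png

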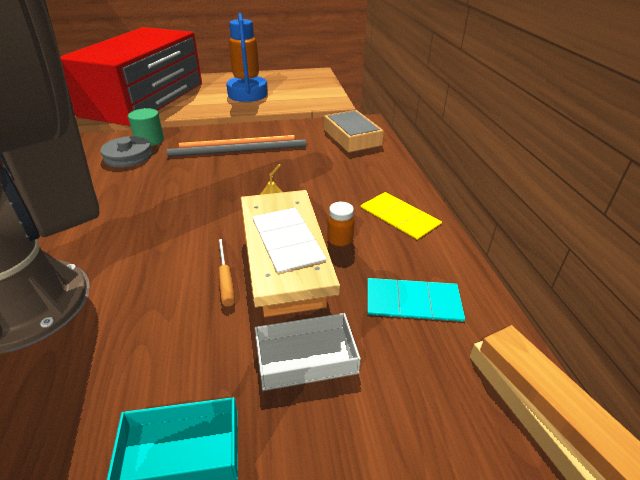

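View pics/wrist0.png

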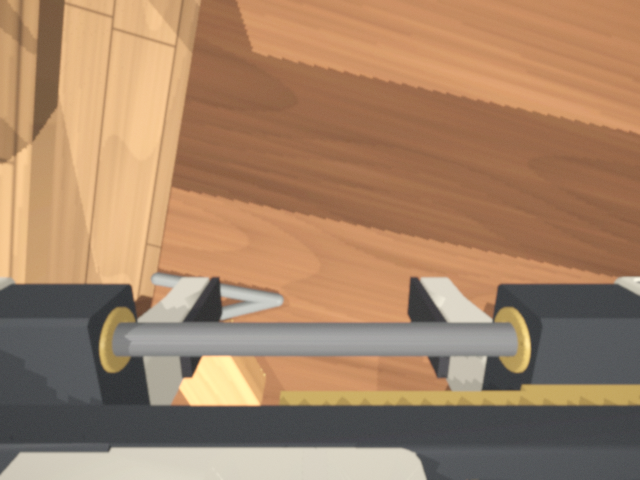

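```bash
python3 - <<'E'
import cv2
a=cv2.imread('pics/scene0.png');cv2.imwrite('pics/sc_z.png',cv2.resize(a[170:290,205:425],None,fx=3.6,fy=3.6,interpolation=cv2.INTER_CUBIC))
a=cv2.imread('pics/side0.png');cv2.imwrite('pics/sd_z.png',cv2.resize(a[180:320,210:370],None,fx=4,fy=4,interpolation=cv2.INTER_CUBIC))
E
```

```text
(no output)
```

View pics/sc_z.png

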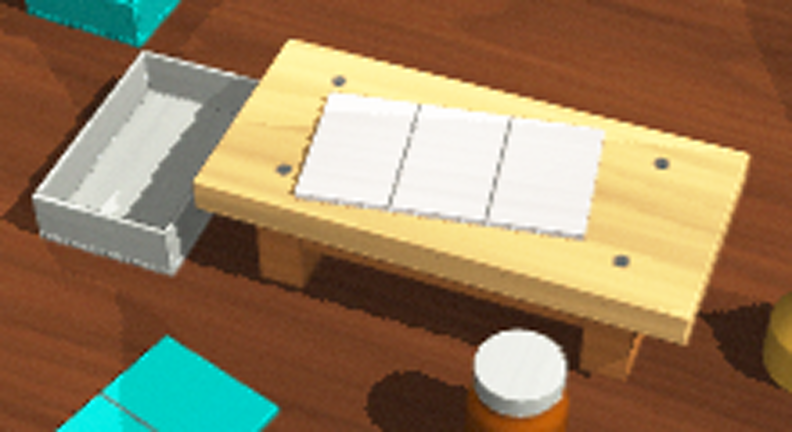

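View pics/sd_z.png

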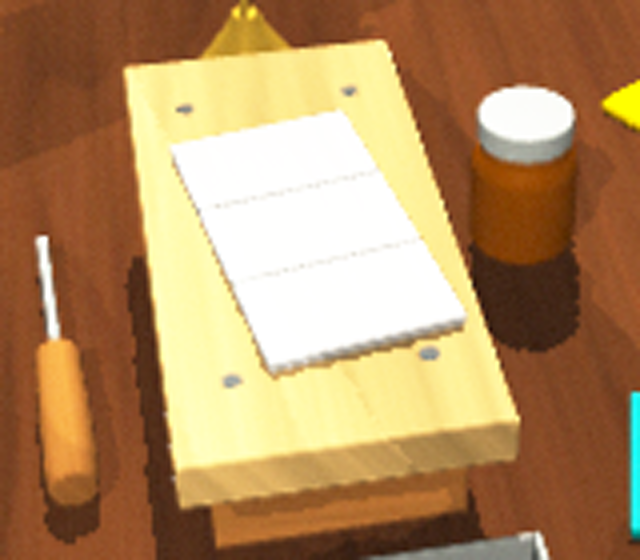

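```bash
cat > h.py <<'E'
import numpy as np
from scipy.optimize import least_squares
def proj(info,P):
    P=np.atleast_2d(P);V=info['view'];c=P@V[:3,:3].T+V[:3,3]
    f=240/np.tan(np.radians(info['vertical_fov']/2))
    return np.c_[f*c[:,0]/c[:,2]+info['cx'],f*c[:,1]/c[:,2]+info['cy']]
def back(info,uv,z):
    uv=np.atleast_2d(uv);V=info['view'];R=V[:3,:3];f=240/np.tan(np.radians(info['vertical_fov']/2))
    d=np.c_[(uv-[info['cx'],info['cy']])/f,np.ones(len(uv))]@R
    o=-R.T@V[:3,3];t=(z-o[2])/d[:,2];return o+d*t[:,None]
def fit(obs,pts,z,x0=(0.55,-0.1,0)):
    # obs list of (info,uv), pts Nx2 local
    def w(p):
        c,s=np.cos(p[2]),np.sin(p[2]);return np.c_[pts@np.array([[c,s],[-s,c]])+p[:2],np.full(len(pts),z)]
    def res(p): return np.concatenate([(proj(i,w(p))-uv).ravel() for i,uv in obs])
    r=least_squares(res,x0);return r.x,res(r.x)
E
cat > m0.py <<'E'
from plant import r
from h import *
np.set_printoptions(precision=4,suppress=True)
S,D=r.camera_info('scene'),r.camera_info('side')
sc=lambda a:np.array(a)/3.6+[205,170]-.4
sd=lambda a:np.array(a)/4+[210,180]-.4
# order: (-x,-y),(-x,+y),(+x,+y),(+x,-y)
L=[sc([(290,40),(748,155),(690,319),(196,184)]),sd([(180,478),(125,67),(387,41),(519,424)])]
P=[sc([(330,93),(605,128),(585,237),(297,197)]),sd([(273,362),(172,148),(342,111),(464,320)])]
q=lambda a,b:np.array([(-a,-b),(-a,b),(a,b),(a,-b)])
for n,O,pts,z in(('ledge',L,q(.075,.16),.09),('plate',P,q(.0475,.09),.096)):
    for sel in([0],[1],[0,1]):
        x,e=fit([((S,D)[k],O[k]) for k in sel],pts,z);print(n,sel,x[:2],np.degrees(x[2]),abs(e).max())
    print(back(S,O[0],z)[:,:2],back(D,O[1],z)[:,:2])
E
python3 m0.py
```

```text
ledge [0] [0.5185 0.0149] 2.3381791460336987 1.1866129111351142
ledge [1] [0.517 0.012] 2.1945918719198994 1.2001498147986922
ledge [0, 1] [0.5174 0.0137] 2.215985788036953 1.4281278859065196
[[ 0.4513 -0.1466]
 [ 0.4393  0.17  ]
 [ 0.5859  0.1765]
 [ 0.5996 -0.1391]] [[ 0.4498 -0.1526]
 [ 0.4366  0.171 ]
 [ 0.5855  0.1745]
 [ 0.5961 -0.1442]]
plate [0] [0.5242 0.003 ] 12.215722609474462 0.5103833728737754
plate [1] [0.5219 0.0015] 11.184988623720175 1.011138804945233
plate [0, 1] [0.5225 0.0023] 11.512529443304166 1.4601499461921321
[[ 0.4957 -0.0955]
 [ 0.4572  0.0803]
 [ 0.5532  0.1005]
 [ 0.5905 -0.0733]] [[ 0.4947 -0.0938]
 [ 0.4587  0.0791]
 [ 0.5501  0.0988]
 [ 0.5837 -0.0796]]
```

```bash
cat > plan.py <<'E'
import sys
from plant import r
import numpy as np
from scipy.spatial.transform import Rotation as Ro
def plan(tgt,yaw,n=None,vmax=45,wmax=8):
    s=r.get_state();p=np.array(s['tcp_pos']);y=s['eef_rot'][2];
    e=Ro.from_euler('xyz',s['eef_rot'],degrees=True);g=Ro.from_euler('xyz',[180,0,yaw],degrees=True)
    print('time',s['time_s'],p.round(4),s['eef_rot'].round(2),'F',s['contact_force'].round(1),s['gripper_width'].round(4))
    rv=(e.inv()*g).as_rotvec();d=np.array(tgt)-p
    n=n or int(np.ceil(max(np.linalg.norm(d)*1000/vmax,np.degrees(np.linalg.norm(rv))/wmax)))
    for k in range(n):
        print((rv/n).round(3).tolist(),e.inv().apply(d/n*1000).round(1).tolist())
        e=e*Ro.from_rotvec(rv/n)
if __name__=='__main__':
    a=[float(v) for v in sys.argv[1:5]];plan(a[:3],a[3],int(sys.argv[5]) if len(sys.argv)>5 else None)
E
python3 plan.py .513 .126 .18 182.2
```

```text
Traceback (most recent call last):
  File "plan.py", line 15, in <module>
    a=[float(v) for v in sys.argv[1:5]];plan(a[:3],a[3],int(sys.argv[5]) if len(sys.argv)>5 else None)
                                        ~~~~^^^^^^^^^^^^^^^^^^^^^^^^^^^^^^^^^^^^^^^^^^^^^^^^^^^^^^^^^^
  File "plan.py", line 8, in plan
    print('time',s['time_s'],p.round(4),s['eef_rot'].round(2),'F',s['contact_force'].round(1),s['gripper_width'].round(4))
                                                                                              ^^^^^^^^^^^^^^^^^^^^^^^^
AttributeError: 'float' object has no attribute 'round'
```

```bash
sed -i "s/s\['gripper_width'\].round(4)/round(s['gripper_width'],4)/" plan.py
python3 plan.py .513 .126 .18 182.2
```

```text
time 0.15 [ 0.1785 -0.6506  0.2258] [-1.7999e+02 -7.0000e-02  1.0534e+02] F [-0.6 -0.1  0.1] 0.0879
[0.0, -0.0, -0.071] [34.8, 27.8, 2.5]
[0.0, -0.0, -0.071] [32.7, 30.2, 2.4]
[0.0, -0.0, -0.071] [30.5, 32.4, 2.4]
[0.0, -0.0, -0.071] [28.1, 34.5, 2.4]
[0.0, -0.0, -0.071] [25.6, 36.4, 2.4]
[0.0, -0.0, -0.071] [23.0, 38.1, 2.4]
[0.0, -0.0, -0.071] [20.3, 39.6, 2.4]
[0.0, -0.0, -0.071] [17.4, 41.0, 2.4]
[0.0, -0.0, -0.071] [14.5, 42.1, 2.4]
[0.0, -0.0, -0.071] [11.5, 43.0, 2.4]
[0.0, -0.0, -0.071] [8.4, 43.7, 2.4]
[0.0, -0.0, -0.071] [5.3, 44.2, 2.4]
[0.0, -0.0, -0.071] [2.2, 44.5, 2.4]
[0.0, -0.0, -0.071] [-1.0, 44.5, 2.4]
[0.0, -0.0, -0.071] [-4.1, 44.3, 2.4]
[0.0, -0.0, -0.071] [-7.2, 43.9, 2.4]
[0.0, -0.0, -0.071] [-10.3, 43.3, 2.4]
[0.0, -0.0, -0.071] [-13.3, 42.5, 2.4]
[0.0, -0.0, -0.071] [-16.3, 41.4, 2.4]
```

Emit:
step_arm(deltas=[[0, 0, -0.07, 35, 28, 1, 0], [0, 0, -0.07, 33, 30, 1, 0], [0, 0, -0.07, 30, 32, 1, 0], [0, 0, -0.07, 28, 34, 1, 0], [0, 0, -0.07, 26, 36, 1, 0], [0, 0, -0.07, 23, 38, 1, 0], [0, 0, -0.07, 20, 40, 1, 0], [0, 0, -0.07, 17, 41, 1, 0], [0, 0, -0.07, 14, 42, 1, 0], [0, 0, -0.07, 11, 43, 1, 0]])

```text
time_s: 1.15
tcp_pos: [0.3536, -0.2309, 0.2118]
eef_rot: [179.8, -0.3, 146.5]
contact_force: [1.6, 0.3, 0.3]
gripper_width: 0.0437
```

```bash
python3 plan.py .513 .126 .18 182.2
```

```text
time 1.15 [ 0.3536 -0.2309  0.2118] [179.84  -0.34 146.48] F [1.6 0.3 0.3] 0.0437
[0.001, -0.001, -0.069] [7.1, 42.8, 3.7]
[0.001, -0.001, -0.069] [4.1, 43.2, 3.7]
[0.001, -0.001, -0.069] [1.1, 43.4, 3.6]
[0.001, -0.001, -0.069] [-1.9, 43.4, 3.6]
[0.001, -0.001, -0.069] [-4.9, 43.1, 3.6]
[0.001, -0.001, -0.069] [-7.8, 42.7, 3.6]
[0.001, -0.001, -0.069] [-10.8, 42.1, 3.6]
[0.001, -0.001, -0.069] [-13.7, 41.2, 3.6]
[0.001, -0.001, -0.069] [-16.5, 40.2, 3.5]
```

Emit:
step_arm(deltas=[[0, 0, -0.07, 7, 43, 1, 0], [0, 0, -0.07, 4, 43, 1, 0], [0, 0, -0.07, 1, 43, 1, 0], [0, 0, -0.07, -2, 43, 2, 0], [0, 0, -0.07, -5, 43, 2, 0], [0, 0, -0.07, -8, 43, 2, 0], [0, 0, -0.07, -11, 42, 3, 0], [0, 0, -0.07, -14, 41, 3, 0], [0, 0, -0.07, -16, 40, 3, 0]])

```text
time_s: 2.05
tcp_pos: [0.51, 0.1443, 0.1973]
eef_rot: [179.6, 0.2, -175.7]
contact_force: [0.7, -0.5, -1.1]
gripper_width: 0.0439
```

```bash
python3 plan.py .513 .126 .11 182.2;python3 - <<'E'
from plant import r
import cv2
print(r.get_state()['joints'])
cv2.imwrite("pics/w1.png",r.capture('wrist')[:,:,::-1])
E
```

```text
time 2.05 [0.51   0.1443 0.1973] [ 1.7957e+02  1.5000e-01 -1.7569e+02] F [ 0.7 -0.5 -1.1] 0.0439
[0.004, 0.001, 0.018] [-0.7, -9.6, 43.6]
[0.004, 0.001, 0.018] [-0.9, -9.4, 43.6]
[ 36.80335147   8.01508447 -20.06586619  -0.31763653 -61.56027375
 -32.34476545]
```

View pics/w1.png

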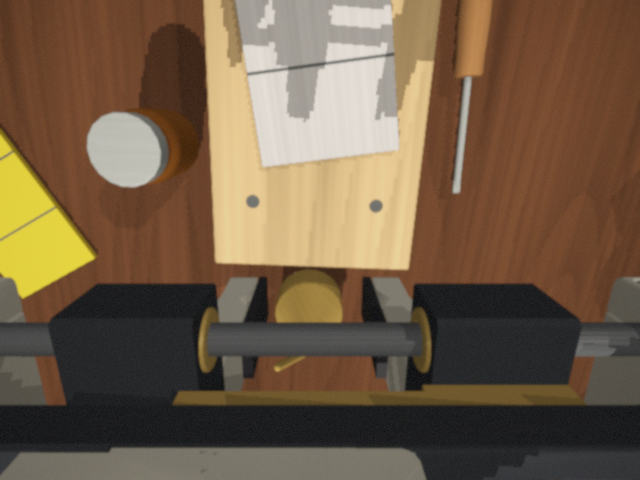

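```bash
python3 - <<'E'
from plant import r
from h import *
np.set_printoptions(precision=4,suppress=True)
W=r.camera_info('wrist')
a=back(W,[(217,263),(409,269),(205,50),(435,50)],.09)[:,:2];b=back(W,[(263,166),(399,150),(248,73),(394,54)],.096)[:,:2]
print(a,b,np.linalg.norm(a[0]-a[1]),np.linalg.norm(b[0]-b[1]))
L=np.array([.5175,.0137]);t=np.radians(2.2);c,s=np.cos(t),np.sin(t)
print((a-L)@np.array([[c,-s],[s,c]]),(b-L)@np.array([[c,-s],[s,c]]))
# where finger tips appear
E
```

```text
[[0.5853 0.1822]
 [0.4376 0.1748]
 [0.5937 0.0338]
 [0.445  0.0216]] [[0.5523 0.1045]
 [0.4601 0.086 ]
 [0.5644 0.0458]
 [0.4722 0.0271]] 0.14784736472913784 0.09402816610468297
[[ 0.0742  0.1658]
 [-0.0736  0.1641]
 [ 0.0769  0.0171]
 [-0.0721  0.0107]] [[ 0.0383  0.0894]
 [-0.0546  0.0745]
 [ 0.0481  0.0303]
 [-0.0448  0.0151]]
```

Emit:
step_arm(deltas=[[0.003, 0, 0.018, -1, -8, 38, 0], [0.003, 0, 0.018, -1, -8, 38, 0], [0, 0, 0, 0, 0, 8, 0], [0, 0, 0, 0, 0, 0, 0]])

```text
time_s: 2.5
tcp_pos: [0.5178, 0.1375, 0.1105]
eef_rot: [179.9, 0.3, -177.1]
contact_force: [0.3, 0.3, 0.2]
gripper_width: 0.0438
```

```bash
python3 plan.py .513 .126 .093 182.2;python3 - <<'E'
from plant import r
import cv2
cv2.imwrite("pics/w2.png",r.capture('wrist')[:,:,::-1])
E
```

```text
time 2.5 [0.5178 0.1375 0.1105] [ 179.89    0.28 -177.11] F [0.3 0.3 0.2] 0.0438
[0.002, 0.005, 0.012] [5.5, -11.2, 17.4]
```

View pics/w2.png

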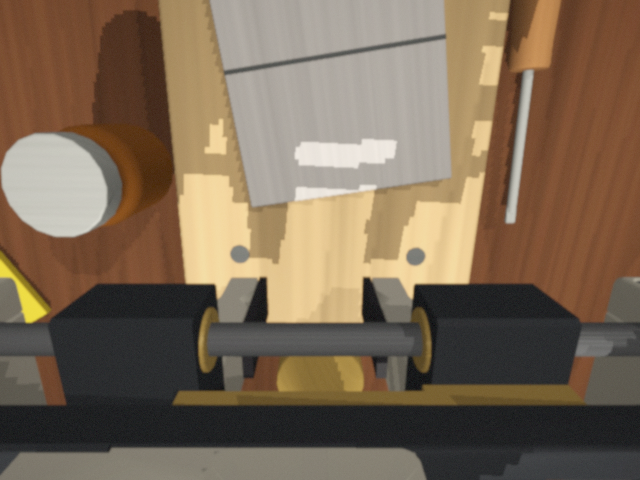

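Emit:
step_arm(deltas=[[0, 0.005, 0.012, 3, -3, 12, 0], [0, 0, 0, 2, 0, 4, 0], [0, 0, 0, 0, 0, 0, 0]])

```text
time_s: 2.85
tcp_pos: [0.5147, 0.1351, 0.0976]
eef_rot: [179.7, 0.3, -177.8]
contact_force: [0.4, -0.5, 0.3]
gripper_width: 0.0441
```

Emit:
step_arm(deltas=[[0, 0, 0, 0, 0, 2, 0], [0, 0, 0, 0, 0, 0, 0]])

```text
time_s: 3.05
tcp_pos: [0.5152, 0.1354, 0.0968]
eef_rot: [179.6, 0.4, -177.8]
contact_force: [0.2, 0.3, 0.5]
gripper_width: 0.0436
```

```bash
python3 plan.py .515 .126 .093 182.2
```

```text
time 3.05 [0.5152 0.1354 0.0968] [ 179.64    0.41 -177.84] F [0.2 0.3 0.5] 0.0436
[0.006, 0.007, -0.001] [0.6, -9.4, 3.7]
```

Emit:
step_arm(deltas=[[0.006, 0.007, 0, 0, -3, 2, 0], [0, 0, 0, 0, 0, 2, 0]])

```text
time_s: 3.25
tcp_pos: [0.5159, 0.1325, 0.0935]
eef_rot: [180.0, 0.1, -177.8]
contact_force: [-0.1, 0.2, -0.6]
gripper_width: 0.0437
```

Emit:
step_arm(deltas=[[0, 0, 0, 0, 0, 1.5, 0]])

```text
time_s: 3.35
tcp_pos: [0.516, 0.1325, 0.0919]
eef_rot: [180.0, 0.1, -177.8]
contact_force: [0.5, -0.4, -0.7]
gripper_width: 0.0439
```

```bash
python3 plan.py .515 .126 .093 182.2
```

```text
time 3.35 [0.516  0.1325 0.0919] [ 1.7996e+02  7.0000e-02 -1.7782e+02] F [ 0.5 -0.4 -0.7] 0.0439
[0.001, 0.001, -0.0] [1.2, -6.4, -1.1]
```

Emit:
step_arm(deltas=[[0, 0, 0, 0, -6, -1, 0], [0, 0, 0, 0, -6, 0, 0], [0, 0, 0, 0, -6, 0, 0], [0, 0, 0, 0, -5, 0, 0]])

```text
time_s: 3.75
tcp_pos: [0.5168, 0.108, 0.0925]
eef_rot: [180.0, 0.0, -177.8]
contact_force: [0.3, 1.9, 0.2]
gripper_width: 0.0439
```

Emit:
step_arm(deltas=[[0, 0, 0, 0, -4, 0, 0], [0, 0, 0, 0, -4, 0, 0], [0, 0, 0, 0, -4, 0, 0]])

```text
time_s: 4.05
tcp_pos: [0.5179, 0.0952, 0.0928]
eef_rot: [179.9, 0.1, -177.8]
contact_force: [0.7, 1.8, -0.7]
gripper_width: 0.0441
```

```bash
python3 plan.py .515 .05 .093 182.2;python3 - <<'E'
from plant import r
import cv2
cv2.imwrite("pics/w3.png",r.capture('wrist')[:,:,::-1])
E
```

```text
time 4.05 [0.5179 0.0952 0.0928] [ 1.799e+02  1.200e-01 -1.778e+02] F [ 0.7  1.8 -0.7] 0.0441
[0.001, 0.001, -0.0] [2.3, -22.5, -0.2]
[0.001, 0.001, -0.0] [2.3, -22.5, -0.1]
```

View pics/w3.png

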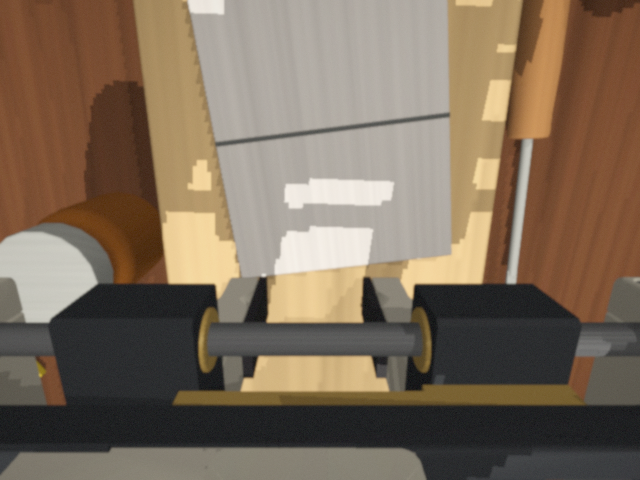

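Emit:
step_arm(deltas=[[0, 0, 0, 1, -4, 0, 0], [0, 0, 0, 1, -4, 0, 0], [0, 0, 0, 0, -4, 0, 0], [0, 0, 0, 0, -4, 0, 0]])

```text
time_s: 4.5
tcp_pos: [0.5166, 0.078, 0.0929]
eef_rot: [179.9, 0.2, -177.8]
contact_force: [0.2, 2.3, -0.3]
gripper_width: 0.0439
```

```bash
python3 plan.py .515 .05 .093 182.2;python3 - <<'E'
from plant import r
import cv2
cv2.imwrite("pics/w4.png",r.capture('wrist')[:,:,::-1])
E
```

```text
time 4.5 [0.5166 0.078  0.0929] [ 1.7989e+02  1.5000e-01 -1.7778e+02] F [ 0.2  2.3 -0.3] 0.0439
[0.002, 0.003, 0.0] [2.7, -27.9, -0.1]
```

View pics/w4.png

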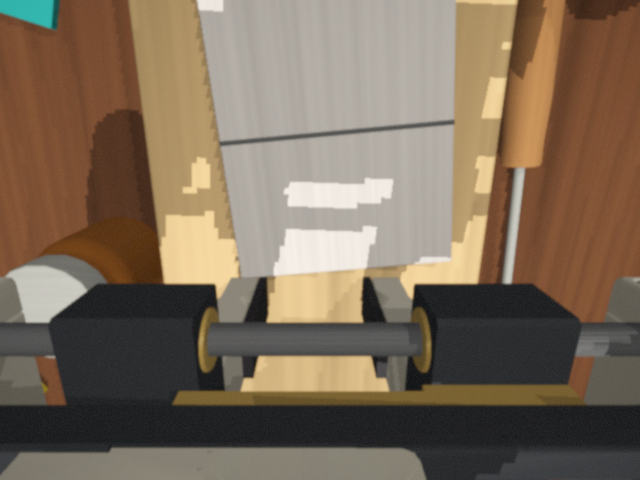

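Emit:
step_arm(deltas=[[0, 0, 0, 0, -4, 0, 0], [0, 0, 0, 0, -4, 0, 0], [0, 0, 0, 0, -4, 0, 0], [0, 0, 0, 0, -4, 0, 0], [0, 0, 0, 0, -4, 0, 0], [0, 0, 0, 0, -4, 0, 0]])

```text
time_s: 5.15
tcp_pos: [0.5176, 0.0517, 0.0929]
eef_rot: [179.9, 0.2, -177.8]
contact_force: [0.1, 1.6, 0.2]
gripper_width: 0.0436
```

```bash
python3 plan.py .515 .00 .093 182.2;python3 - <<'E'
from plant import r
import cv2
cv2.imwrite("pics/w5.png",r.capture('wrist')[:,:,::-1])
E
```

```text
time 5.15 [0.5176 0.0517 0.0929] [ 1.7989e+02  1.5000e-01 -1.7777e+02] F [0.1 1.6 0.2] 0.0436
[0.001, 0.001, 0.0] [2.3, -25.8, -0.1]
[0.001, 0.001, 0.0] [2.3, -25.8, -0.1]
```

View pics/w5.png

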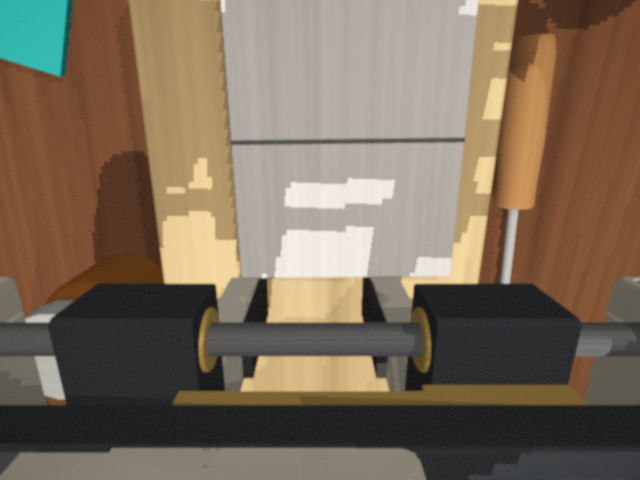

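```bash
cat > lf.py <<'E'
from h import *
L=np.array([.5175,.0137]);t=np.radians(2.2);c,s=np.cos(t),np.sin(t)
A=np.array([[c,-s],[s,c]])
def tol(P): return (np.array(P)[...,:2]-L)@A
def tow(q): return np.array(q)@A.T+L
np.set_printoptions(precision=4,suppress=True)
E
python3 - <<'E'
from plant import r
from lf import *
W=r.camera_info('wrist')
print(tol(back(W,[(130,0),(163,283),(516,0),(483,283)],.09)));print(tol(back(W,[(240,277),(452,277),(231,142),(465,139)],.096)))
print(tow([[-.095,-.0615],[-.0685,-.0615]]))
E
python3 plan.py .5176 .064 .135 182.2 3
```

```text
[[ 0.0719 -0.0852]
 [ 0.0733  0.0329]
 [-0.0756 -0.0852]
 [-0.0788  0.0327]]
[[ 0.0352  0.0271]
 [-0.0613  0.027 ]
 [ 0.0354 -0.0327]
 [-0.06   -0.034 ]]
[[ 0.4249 -0.0514]
 [ 0.4514 -0.0504]]
time 5.2 [0.5175 0.0512 0.0928] [ 1.7990e+02  1.4000e-01 -1.7779e+02] F [0.5 1.  0.5] 0.044
[0.001, 0.001, 0.0] [-0.2, 4.3, -14.0]
[0.001, 0.001, 0.0] [-0.2, 4.3, -14.0]
[0.001, 0.001, 0.0] [-0.2, 4.3, -14.1]
```

Emit:
step_arm(deltas=[[0, 0, 0, 0, 5, 0, -0.5], [0, 0, 0, 0, 4, -14, -1], [0, 0, 0, 0, 0, -25, -1], [0, 0, 0, 10, -10, -5, -1], [0, 0, 0, 35, -20, 0, -1], [0, 0, 0, 35, -30, 0, -1]])

```text
time_s: 5.8
tcp_pos: [0.4385, -0.0028, 0.1367]
eef_rot: [-179.9, -0.1, -177.7]
contact_force: [-0.0, -0.8, 0.6]
gripper_width: 0.0027
```

```bash
python3 plan.py .423 -.049 .11 182.2
```

```text
time 5.8 [ 0.4385 -0.0028  0.1367] [-1.7988e+02 -1.1000e-01 -1.7772e+02] F [-0.  -0.8  0.6] 0.0027
[-0.001, -0.001, 0.001] [8.7, -22.7, 13.4]
[-0.001, -0.001, 0.001] [8.7, -22.8, 13.4]
```

Emit:
step_arm(deltas=[[0, 0, 0, 13, -26, 0, -1], [0, 0, 0, 7, -24, 12, -1], [0, 0, 0, 0, 0, 14, -1], [0, 0, 0, 0, 0, 10, -1], [0, 0, 0, 0, 0, 0, -1]])

```text
time_s: 6.3
tcp_pos: [0.4116, -0.0589, 0.0994]
eef_rot: [-179.9, -0.2, -177.9]
contact_force: [-0.3, -0.5, 0.1]
gripper_width: 0.0003
```

```bash
python3 plan.py .45 -.05 .0925 182.2;python3 - <<'E'
from plant import r
import cv2
cv2.imwrite("pics/w6.png",r.capture('wrist')[:,:,::-1])
E
```

```text
time 6.3 [ 0.4116 -0.0589  0.0994] [-179.9    -0.21 -177.86] F [-0.3 -0.5  0.1] 0.0003
[-0.002, -0.004, -0.001] [-38.7, 7.4, 6.7]
```

View pics/w6.png

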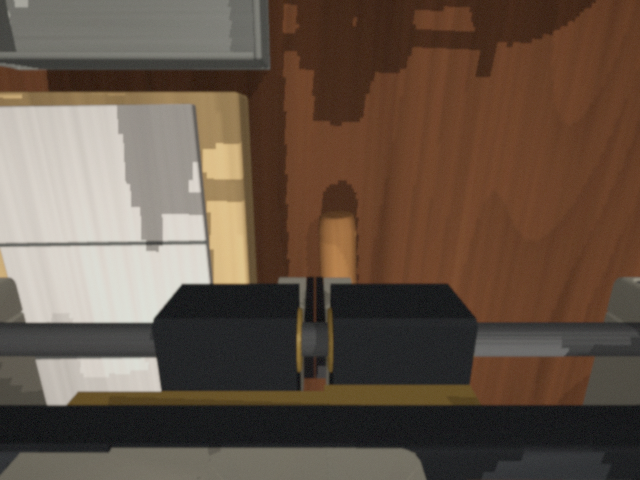

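Emit:
step_arm(deltas=[[0, 0, 0, -6, 6, 5, -1], [0, 0, 0, -6, 2, 2, -1], [0, 0, 0, -5, 0, 0, -1], [0, 0, 0, -5, 0, 0, -1]])

```text
time_s: 6.75
tcp_pos: [0.4368, -0.0475, 0.0932]
eef_rot: [-179.9, -0.1, -177.7]
contact_force: [0.3, -0.3, 0.5]
gripper_width: 0.0003
```

Emit:
step_arm(deltas=[[0, 0, 0, -3, 0, 0, -1], [0, 0, 0, -3, 0, 0, -1]])

```text
time_s: 6.95
tcp_pos: [0.4442, -0.0469, 0.0933]
eef_rot: [-179.9, -0.1, -177.6]
contact_force: [-0.6, -0.6, 0.1]
gripper_width: 0.0003
```

```bash
python3 plan.py .4514 -.05 .093 182.2;python3 - <<'E'
from plant import r
import cv2
cv2.imwrite("pics/w7.png",r.capture('wrist')[:,:,::-1])
E
```

```text
time 6.95 [ 0.4442 -0.0469  0.0933] [-1.7990e+02 -8.0000e-02 -1.7765e+02] F [-0.6 -0.6  0.1] 0.0003
[-0.002, -0.001, 0.003] [-7.1, -3.4, 0.3]
```

View pics/w7.png

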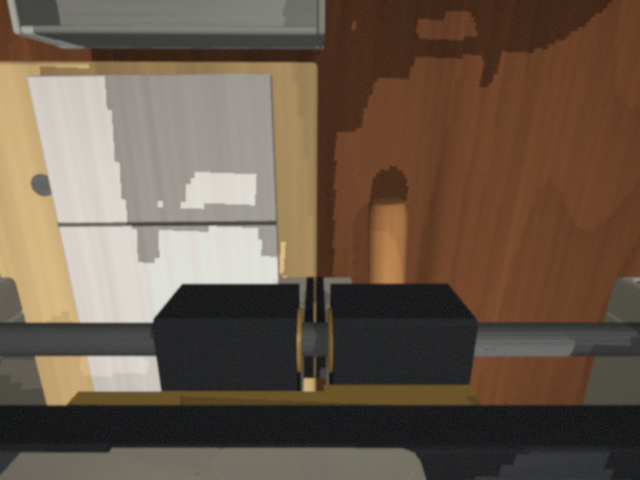

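Emit:
step_arm(deltas=[[0, 0, 0, -3, 0, 0, -1], [0, 0, 0, -3, 0, 0, -1], [0, 0, 0, -3, 0, 0, -1]])

```text
time_s: 7.3
tcp_pos: [0.4518, -0.0472, 0.093]
eef_rot: [-179.9, -0.3, -177.7]
contact_force: [-5.9, 0.5, 5.3]
gripper_width: 0.0005
```

```bash
python3 plan.py .4514 -.05 .093 182.2;python3 - <<'E'
from plant import r
import cv2
cv2.imwrite("pics/w8.png",r.capture('wrist')[:,:,::-1])
E
```

```text
time 7.3 [ 0.4518 -0.0472  0.093 ] [-179.86   -0.3  -177.69] F [-5.9  0.5  5.3] 0.0005
[-0.002, -0.005, 0.002] [0.5, -2.8, 0.0]
```

View pics/w8.png

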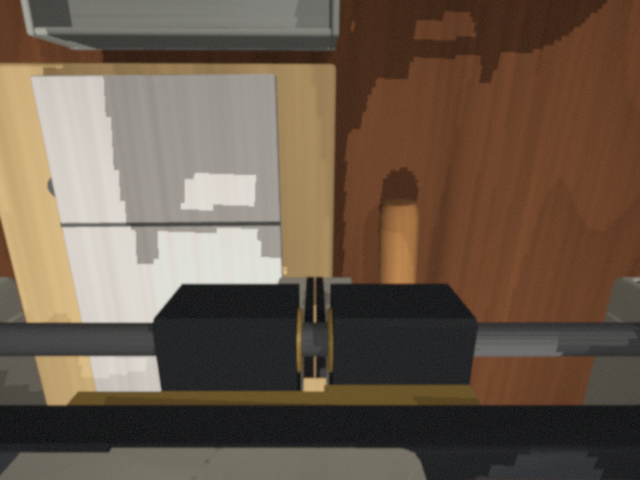

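Emit:
step_arm(deltas=[[0, 0, 0, -2, 0, -1, -1], [0, 0, 0, -2, 0, -0.5, -1]])

```text
time_s: 7.55
tcp_pos: [0.4562, -0.0471, 0.0944]
eef_rot: [-179.9, -0.3, -177.7]
contact_force: [-2.7, 0.3, 1.3]
gripper_width: 0.0005
```

```bash
python3 plan.py .4514 -.05 .093 182.2;python3 - <<'E'
from plant import r
import cv2
from lf import *
W=r.camera_info('wrist')
cv2.imwrite("pics/w9.png",r.capture('wrist')[:,:,::-1])
E
```

```text
time 7.55 [ 0.4562 -0.0471  0.0944] [-179.86   -0.31 -177.7 ] F [-2.7  0.3  1.3] 0.0005
[-0.002, -0.005, 0.002] [4.9, -2.7, 1.4]
```

View pics/w9.png

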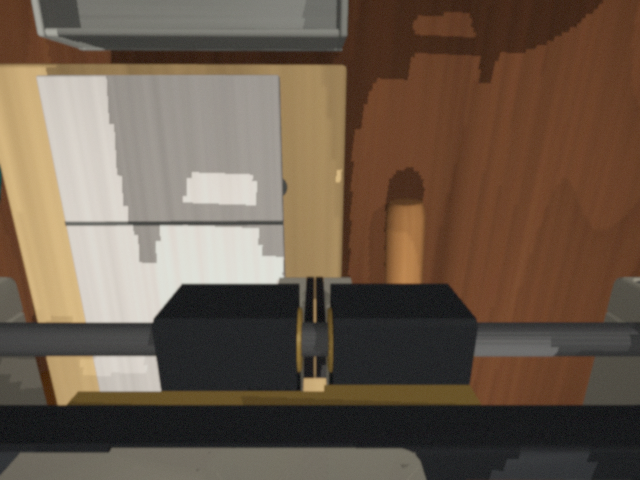

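```bash
python3 -c "
from lf import *
print(tow([[0.0,.055],[0,-.0305]]))"
```

```text
[[ 0.5154  0.0687]
 [ 0.5187 -0.0168]]
```

Emit:
step_arm(deltas=[[0, 0, 0, 8, 0, 0, -1], [0, 0, 0, 2, 0, -25, -1], [0, 0, 0, 0, 0, -20, -0.5], [0, 0, 0, -20, 40, 0, 0], [0, 0, 0, -35, 35, 0, 0], [0, 0, 0, -10, 30, 0, 0], [0, 0, 0, 0, 0, 0, 0]])

```text
time_s: 8.3
tcp_pos: [0.5104, 0.0642, 0.1429]
eef_rot: [179.9, 0.3, -177.9]
contact_force: [-0.7, -1.2, 0.2]
gripper_width: 0.0346
```

```bash
python3 plan.py .5155 .0687 .105 182.2
```

```text
time 8.3 [0.5104 0.0642 0.1429] [ 179.93    0.29 -177.86] F [-0.7 -1.2  0.2] 0.0346
[0.001, 0.005, -0.001] [-5.1, 4.3, 38.0]
```

Emit:
step_arm(deltas=[[0, 0, 0, -5, 5, 15, 0], [0, 0.005, 0, 0, 0, 18, 0], [0, 0, 0, 0, 0, 5, 0], [0, 0, 0, 0, 0, 0, 0]])

```text
time_s: 8.7
tcp_pos: [0.5159, 0.0707, 0.1051]
eef_rot: [179.8, 0.2, -177.7]
contact_force: [-0.2, -0.3, -0.4]
gripper_width: 0.0436
```

```bash
python3 plan.py .5155 .0687 .0935 182.2;python3 - <<'E'
from plant import r
import cv2
cv2.imwrite("pics/w10.png",r.capture('wrist')[:,:,::-1])
E
```

```text
time 8.7 [0.5159 0.0707 0.1051] [ 179.84    0.25 -177.71] F [-0.2 -0.3 -0.4] 0.0436
[0.003, 0.004, 0.002] [0.5, -2.0, 11.6]
```

View pics/w10.png

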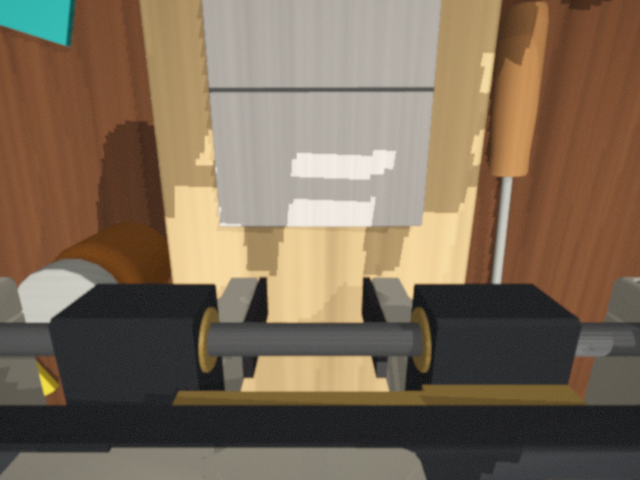

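Emit:
step_arm(deltas=[[0, 0.003, 0, 0, 0, 8, 0], [0, 0, 0, 0, 0, 4, 0], [0, 0, 0, 0, -5, 0, 0], [0, 0, 0, 0, -5, 0, 0], [0, 0, 0, 0, -5, 0, 0]])

```text
time_s: 9.25
tcp_pos: [0.5174, 0.0547, 0.0946]
eef_rot: [179.8, 0.3, -177.7]
contact_force: [-0.2, -0.1, -0.1]
gripper_width: 0.0439
```

Emit:
step_arm(deltas=[[0, 0, 0, 0, -4, 0, 0], [0, 0, 0, 0, -4, 0, 0], [0, 0, 0, 0, -4, 0, 0], [0, 0, 0, 0, -4, 0, 0]])

```text
time_s: 9.65
tcp_pos: [0.5184, 0.0373, 0.0949]
eef_rot: [179.7, 0.3, -177.8]
contact_force: [-0.2, 1.8, -0.4]
gripper_width: 0.0437
```

```bash
python3 plan.py .5187 -.017 .0935 182.2
```

```text
time 9.65 [0.5184 0.0373 0.0949] [ 179.69    0.34 -177.76] F [-0.2  1.8 -0.4] 0.0437
[0.003, 0.003, 0.0] [0.9, -27.1, 0.5]
[0.003, 0.003, 0.0] [0.9, -27.1, 0.6]
```

Emit:
step_arm(deltas=[[0, 0, 0, 0, -2, 1, 0], [0, 0.003, 0, 0, -4, 0.5, 0], [0, 0, 0, 0, -4, 0, 0], [0, 0, 0, 0, -4, 0, 0], [0, 0, 0, 0, -4, 0, 0]])

```text
time_s: 10.15
tcp_pos: [0.5207, 0.0192, 0.0943]
eef_rot: [179.6, 0.4, -177.7]
contact_force: [-0.3, 2.7, 1.8]
gripper_width: 0.0434
```

Emit:
step_arm(deltas=[[0, 0, 0, 0, -4, 0, 0], [0, 0, 0, 0, -4, 0, 0], [0, 0, 0, 0, -4, 0, 0], [0, 0, 0, 0, -4, 0, 0], [0, 0, 0, 0, -3, 0, 0]])

```text
time_s: 10.65
tcp_pos: [0.5217, -0.0015, 0.0943]
eef_rot: [179.6, 0.4, -177.7]
contact_force: [-1.1, 2.1, 1.2]
gripper_width: 0.0438
```

```bash
python3 plan.py .5187 -.017 .0935 182.2;python3 - <<'E'
from plant import r
import cv2
cv2.imwrite("pics/w11.png",r.capture('wrist')[:,:,::-1])
a=r.capture('side')[:,:,::-1];cv2.imwrite("pics/sd11.png",a)
cv2.imwrite('pics/sd11z.png',cv2.resize(a[190:330,210:370],None,fx=4,fy=4,interpolation=cv2.INTER_CUBIC))
E
```

```text
time 10.65 [ 0.5217 -0.0015  0.0943] [ 179.58    0.38 -177.72] F [-1.1  2.1  1.2] 0.0438
[0.007, 0.007, 0.001] [3.6, -15.3, 0.7]
```

View pics/w11.png

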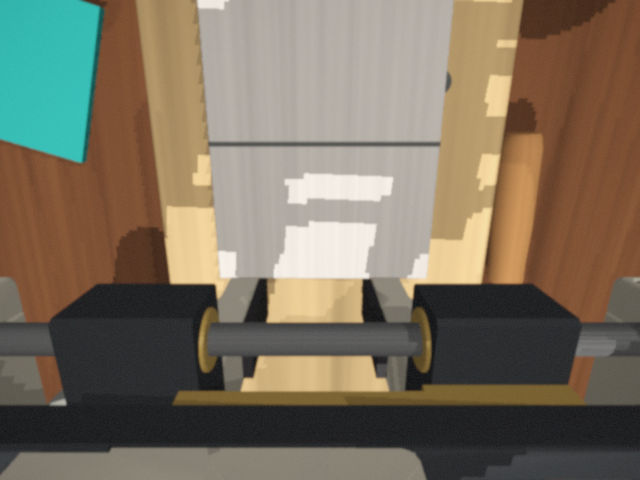

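View pics/sd11z.png

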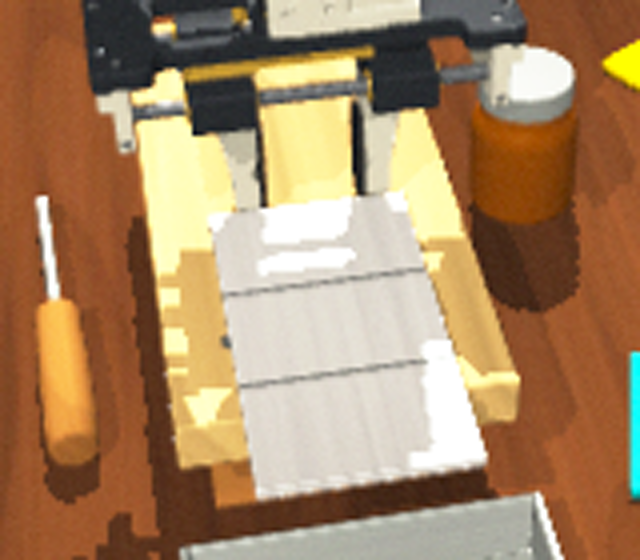

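```bash
python3 - <<'E'
from plant import r
from lf import *
D=r.camera_info('side')
f=lambda a:np.array(a)/4+[210,190]-.4
print(tol(back(D,f([(182,437),(519,379)]),.09)));print(tol(back(D,f([(240,386),(425,361),(223,295),(412,270),(258,496),(487,459)]),.096)))
E
```

```text
[[-0.0732 -0.1632]
 [ 0.0732 -0.1578]]
[[-0.0462 -0.144 ]
 [ 0.0343 -0.1448]
 [-0.0467 -0.084 ]
 [ 0.0406 -0.0841]
 [-0.0466 -0.2076]
 [ 0.0474 -0.2065]]
```

Emit:
step_arm(deltas=[[0.004, 0.004, 0, 0, -3, 0.5, 0], [0, 0, 0, 0, -3, 0, 0], [0, 0, 0, 0, -3, 0, 0], [0, 0, 0, 0, -2, 0, 0]])

```text
time_s: 11.15
tcp_pos: [0.5224, -0.013, 0.0939]
eef_rot: [179.8, 0.2, -177.7]
contact_force: [-0.5, 4.0, 2.8]
gripper_width: 0.044
```

```bash
python3 plan.py .5187 -.017 .0935 182.2;python3 - <<'E'
from plant import r
import cv2
a=r.capture('side')[:,:,::-1];cv2.imwrite("pics/sd12.png",a)
cv2.imwrite('pics/sd12z.png',cv2.resize(a[250:330,240:350],None,fx=7,fy=7,interpolation=cv2.INTER_CUBIC))
a=r.capture('scene')[:,:,::-1];cv2.imwrite("pics/sc12.png",a)
cv2.imwrite('pics/sc12z.png',cv2.resize(a[170:260,230:340],None,fx=6,fy=6,interpolation=cv2.INTER_CUBIC))
E
```

```text
time 11.15 [ 0.5224 -0.013   0.0939] [ 1.7983e+02  1.6000e-01 -1.7770e+02] F [-0.5  4.   2.8] 0.044
[0.003, 0.003, 0.002] [3.9, -3.9, 0.4]
```

View pics/sd12z.png

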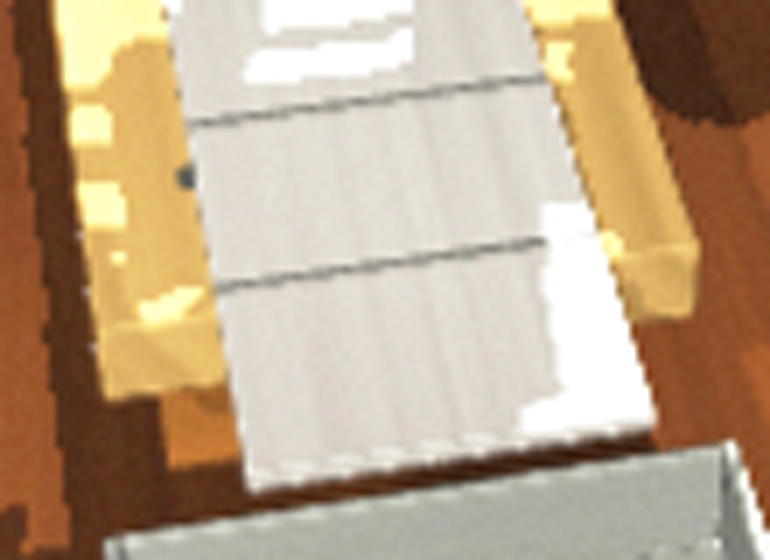

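View pics/sc12z.png

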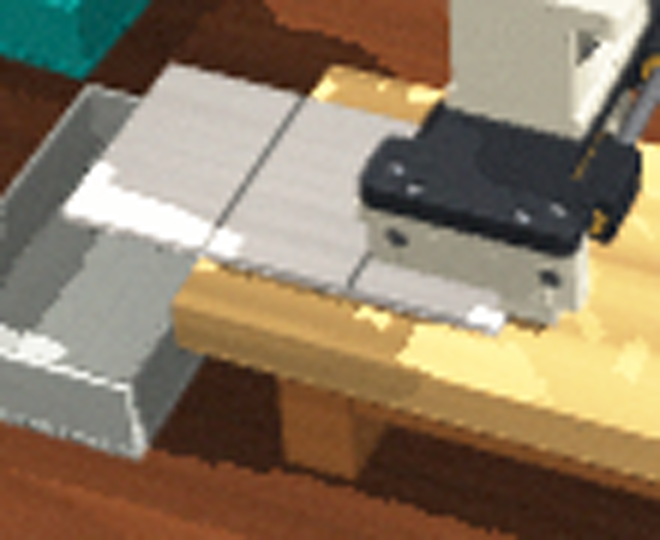

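```bash
python3 - <<'E'
from plant import r
from lf import *
D=r.camera_info('side');S=r.camera_info('scene')
f=lambda a:np.array(a)/7+[240,250]-.43
g=lambda a:np.array(a)/6+[230,170]-.42
print(tol(back(D,f([(101,331),(220,318),(620,258),(697,245)]),.09)));print(tol(back(D,f([(218,289),(600,234),(192,124),(545,77),(250,490),(655,428)]),.096)))
print(tol(back(S,g([(332,68),(175,297)]),.09)));print(tol(back(S,g([(303,98),(206,250),(173,64),(66,215),(497,330)]),.096)))
E
```

```text
[[-0.0746 -0.1582]
 [-0.0461 -0.1596]
 [ 0.053  -0.1589]
 [ 0.0728 -0.1583]]
[[-0.0457 -0.1558]
 [ 0.0486 -0.1557]
 [-0.045  -0.0952]
 [ 0.0473 -0.0954]
 [-0.0464 -0.2204]
 [ 0.0471 -0.2206]]
[[-0.0714 -0.1579]
 [ 0.0717 -0.1588]]
[[-0.0438 -0.1579]
 [ 0.0499 -0.1558]
 [-0.0443 -0.2158]
 [ 0.0514 -0.2144]
 [ 0.0504 -0.0372]]
```

Emit:
step_arm(deltas=[[0, 0, 0, 0, -1.5, 0, 0]])

```text
time_s: 11.35
tcp_pos: [0.5225, -0.0147, 0.0939]
eef_rot: [179.8, 0.2, -177.7]
contact_force: [0.0, 2.7, 1.6]
gripper_width: 0.0437
```

Emit:
step_arm(deltas=[[0, 0, 0, 0, 6, 0, 0], [0, 0, 0, 0, 4, -20, 0], [0, 0, 0, 0, 0, -40, 0], [0, 0, 0, 0, -45, -30, 0], [0, 0, 0, 0, -45, 0, 0], [0, 0, 0, 0, -45, 0, 0], [0, 0, 0, 0, 0, 0, 0], [0, 0, 0, 0, 0, 0, 0]])

```text
time_s: 12.15
tcp_pos: [0.5238, -0.1418, 0.1835]
eef_rot: [-179.8, -0.4, -177.6]
contact_force: [0.1, 1.0, -0.2]
gripper_width: 0.0439
```

```bash
python3 - <<'E'
from plant import r
import cv2
for n in('wrist','side','scene'):
    cv2.imwrite(f"pics/{n}13.png",r.capture(n)[:,:,::-1])
E
```

```text
(no output)
```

View pics/wrist13.png

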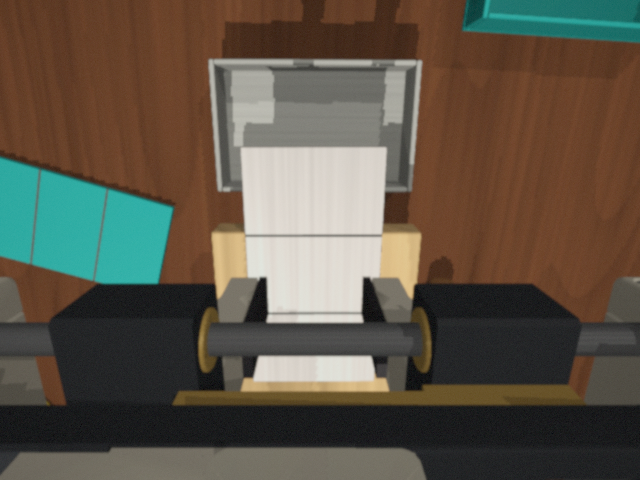

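View pics/side13.png

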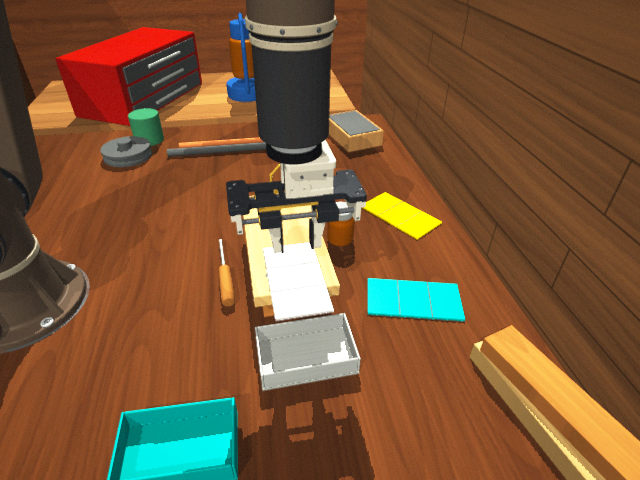

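```bash
python3 - <<'E'
import cv2
a=cv2.imread('pics/wrist13.png');cv2.imwrite('pics/w13z.png',cv2.resize(a[210:260,205:430],None,fx=3.5,fy=3.5*2,interpolation=cv2.INTER_NEAREST))
a=cv2.imread('pics/side13.png');cv2.imwrite('pics/sd13z.png',cv2.resize(a[250:330,240:350],None,fx=7,fy=7,interpolation=cv2.INTER_CUBIC))
a=cv2.imread('pics/scene13.png');cv2.imwrite('pics/sc13z.png',cv2.resize(a[170:260,230:340],None,fx=6,fy=6,interpolation=cv2.INTER_CUBIC))
E
```

```text
(no output)
```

View pics/w13z.png

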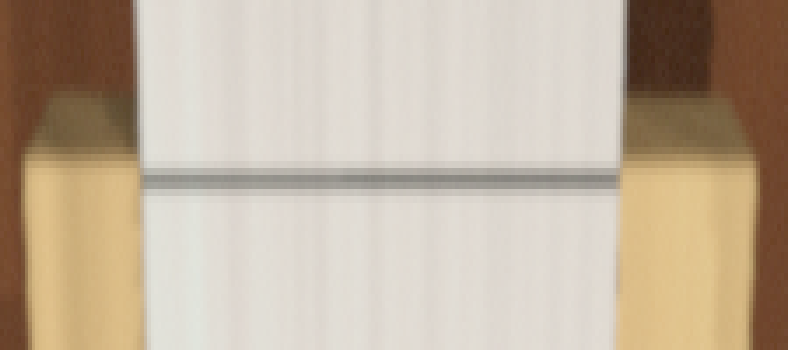

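View pics/sd13z.png

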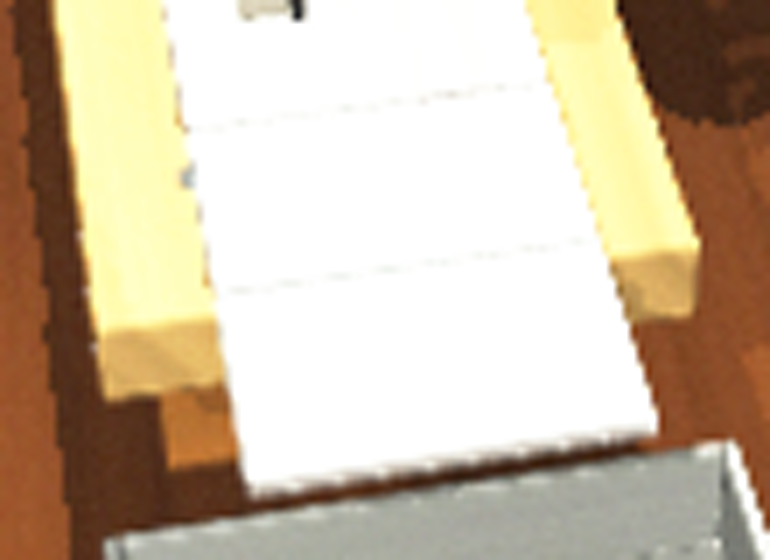

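View pics/sc13z.png

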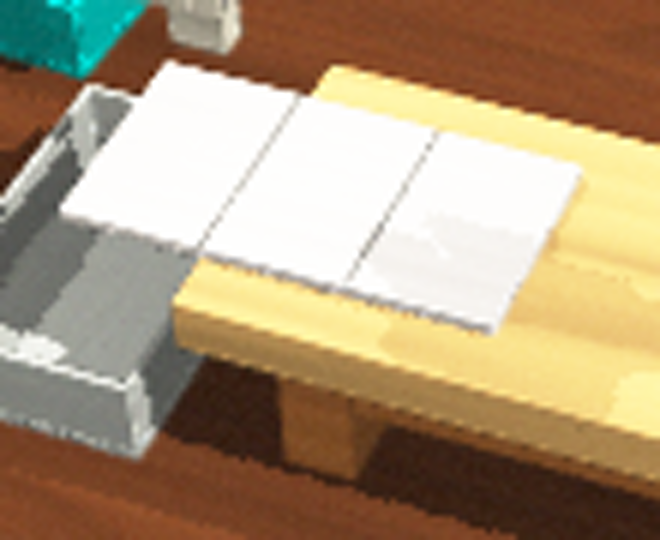

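```bash
python3 - <<'E'
from plant import r
from lf import *
W=r.camera_info('wrist');D=r.camera_info('side');S=r.camera_info('scene')
w=lambda a:np.array(a)/[3.5,7]+[205,210]-.5
f=lambda a:np.array(a)/7+[240,250]-.43
g=lambda a:np.array(a)/6+[230,170]-.42
print(tol(back(W,w([(24,156),(755,156)]),.09)),tol(back(W,w([(140,179),(618,179)]),.096)),tol(back(W,[(243,147.5),(386,147.5),(255,380),(375,380)],.096)))
print('side',tol(back(D,f([(101,331),(220,318),(620,258),(697,245)]),.09)),tol(back(D,f([(228,292),(575,242),(200,128),(530,88)]),.096)))
print('scene',tol(back(S,g([(332,67),(175,297)]),.09)),tol(back(S,g([(298,97),(202,248),(436,133),(347,284),(170,62),(62,211),(582,169),(495,329)]),.096)))
E
```

```text
[[ 0.073  -0.157 ]
 [-0.0754 -0.1576]] [[ 0.0485 -0.1565]
 [-0.0465 -0.1569]] [[ 0.0467 -0.2159]
 [-0.0462 -0.2165]
 [ 0.0459 -0.0372]
 [-0.0487 -0.0373]]
side [[-0.0746 -0.1582]
 [-0.0461 -0.1596]
 [ 0.053  -0.1589]
 [ 0.0728 -0.1583]] [[-0.0435 -0.1573]
 [ 0.042  -0.1572]
 [-0.0432 -0.0972]
 [ 0.0426 -0.0989]]
scene [[-0.072  -0.1581]
 [ 0.0717 -0.1588]] [[-0.0436 -0.16  ]
 [ 0.0494 -0.1577]
 [-0.0431 -0.1002]
 [ 0.0478 -0.0985]
 [-0.045  -0.2175]
 [ 0.0499 -0.2169]
 [-0.0438 -0.039 ]
 [ 0.0502 -0.0381]]
```

Emit:
step_arm(deltas=[[0, 0, 0, 0, 0, -20, 0], [0, 0, 0, 0, 0, -20, 0], [0, 0, 0, 0, 0, 0, 0], [0, 0, 0, 0, 0, 0, 0]])

```text
time_s: 12.7
tcp_pos: [0.5237, -0.1358, 0.2231]
eef_rot: [-179.8, -0.6, -177.1]
contact_force: [-0.6, -0.3, -0.9]
gripper_width: 0.0439
```

```bash
python3 - <<'E'
from plant import r
import cv2,numpy as np
for n,bs in(('scene',{'jar':(330,258,372,310),'can':(412,235,455,285)}),('side',{'driver':(212,235,242,312),'jar':(342,200,358,248)})):
    a=r.capture(n)[:,:,::-1];cv2.imwrite(f"pics/{n}14.png",a);o=cv2.imread(f'pics/{n}0.png')
    for k,(x0,y0,x1,y1) in bs.items():
        sh=cv2.matchTemplate(a[y0-8:y1+8,x0-8:x1+8].copy(),o[y0:y1,x0:x1],cv2.TM_CCOEFF_NORMED);print(n,k,cv2.minMaxLoc(sh)[1],np.array(cv2.minMaxLoc(sh)[3])-8)
print(r.get_state()['contact_force'],r.get_state()['time_s'])
E
```

```text
scene jar 0.9954062104225159 [0 0]
scene can 0.9825543165206909 [0 0]
side driver 0.9970389604568481 [0 0]
side jar 0.9947895407676697 [0 0]
[-0.25066353  0.95665242  0.45600249] 12.8
```

View pics/scene14.png

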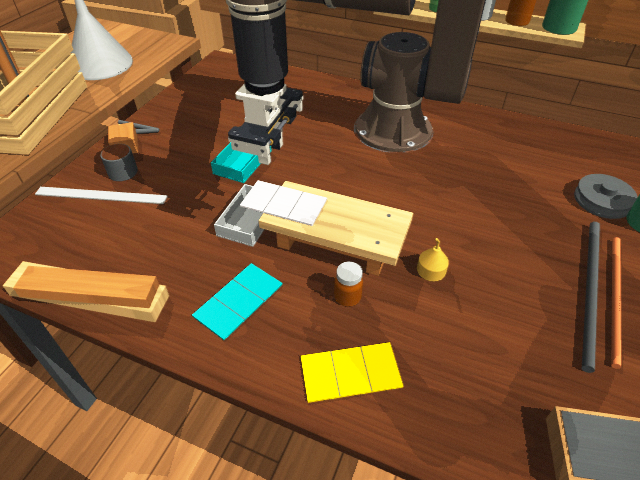

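The blank lies flat on the ledge and sticks out over the steel tray. The jar, oil can and screwdriver haven't moved.

```bash
python3 -c "
from plant import r
print(r.close_job())"
```

```text
the job is handed in; nothing more can be done
None
```

The blank is pushed out over the steel tray, with its nearest scribed line level with the end of the ledge. I handed the job in at about 12.8 s.

I pushed the far end with two half-open fingertips, which took out most of the skew. I then nudged the blank about 10 mm sideways to centre it and finished with a second push from the end. It was never gripped or lifted, and the highest force I saw was about 8 N, during the sideways nudge.

Last checks:
- **Line against ledge end:** the three cameras disagree slightly. The wrist camera shows it 0.6 mm short, the side camera about 1.4 mm short and the scene camera about 0.4 mm past. That averages about 0.5 mm short, which is within the calibration error.
- **Straightness and centring:** the wrist camera shows the blank straight to within about half a degree; the scene camera's line reads about 1.4° off. It lies about 2 mm off the ledge's middle line, towards the far side.
- **Other items:** the jar, oil can and screwdriver show no shift in the images, and the gripper was clear of everything when I handed in.

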